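# Set out the bar kit for the facing bartender

### The arm

A 6-joint arm with a two-finger parallel gripper is mounted at the origin on a cart in front of the work surface, level with it; the furniture and walls round the work are solid. World frame = base frame: x ahead of the robot, y to its left, z up, the work surface at z = 0. Lengths are in mm, angles in rad, forces in N, time in s.
With the tool pointing down it reaches from about 275 to 850 mm from the base axis. Payload 19 kg.
Tool frame: the origin (TCP) lies at the very end of the fingers, on their centre line; the grasp point (between the pads) lies arm.grasp_offset behind it (arm.grasp_offset is the distance from the TCP to the grasp point, in mm); z points along the fingers, y is the line along which they close (so a half turn about z gives the same grasp; the last joint's range is limited). The gripper opens to 85 mm and grips with 20 to 120 N. Pads are 22 mm wide; open, the fingers measure 114 mm over their backs; the gripper's body (76 mm by 85 mm) begins 54 mm behind the grasp point. The pads swing forward as they close: fully open they stand 13 mm farther back than shut.
Start: joints at [-1.323, 0.15, 1.437, -0, 1.554, -0.134], TCP at [214.212, -533.576, 231.267] pointing down, gripper open.
Joint ranges: [-2.8, 2.8], [-0.68, 2.1], [0.12, 2.68], [-1.39, 4.53], [0.16, 2.79], [-2.81, 2.81]. Speed limits (rad/s): [1.89, 1.89, 2.22, 3.01, 3.01, 3.01].

### API

Orientations are given as a unit quaternion [w, x, y, z].
In Python, from bench import arm gives the robot as it stands. The module is installed in compiled form; this text tells all that it offers.
- The arm moves only by the shell command python3 -m pendant 'ROWS' [FORCE]. ROWS is JSON, a list of rows, each a list of 7 numbers: the turn, a rotation vector about the tool's x, y, z in rad, then the shift along the tool's x, y, z in cm, then the finger opening in cm, from 0 to 8.54. A call has 1 to 10 rows; each row shifts and turns the commanded pose from where the row before left it, along the tool's axes as they then stand; what a row does not reach is not made up. A row lasts 1/10 s, in which the tool goes at most 50 mm and 8.59 degrees, less where a joint would pass 70% of its speed; a pose out of reach is approached as far as the arm can. A call is refused whole if a number of a shift passes 5 or a number of a turn 0.15, either way. A call with a gripper value outside its range is refused whole. The fingers move at their own pace and stop on an object; FORCE is the grip in N (left out, the last holds). Time passes only in rows, so rows that do not move let the fingers close. It gives the time, the measured TCP pose, the force, the opening and the grip force at its end, in the units of the state.
- arm.sense(): the state, without advancing time (a new reading comes with each control period).
- arm.snapshot(name): name is "side" or "top" or "wrist"; returns a dict with "frame" (480x640x3 uint8, red, green, blue), "intrinsics" (3x3 intrinsics, pixels), "rvec" (rotation vector, rad) and "tvec" (3), from world to camera coordinates, as OpenCV has them. Camera axes: x right, y down, z forward; pixel columns grow to the right and rows downward; lengths in mm; the calibration is good to about 2 mm. A picture is of the moment at which its call begins. There is no depth.
- arm.finish_job(): hands the job in; it is judged then, once.
The state is a dict: "clock": time; "joint_pos": joint angles; "joint_velocities": joint speeds; "joint_torque": joint torques, N m; "tool_pos": TCP position; "tcp_rot": TCP orientation; "wrist_force": force on the tool from outside, world axes, zero at the start; "wrist_torque": the same for the moment, N m; "gripper_width": finger opening in mm; "gripper_force": force on a finger pad.
Only numpy, scipy, OpenCV 4.12 (cv2) and the standard library are available. Lean on these libraries where they do the work, as an engineer would, in place of code of your own. Each camera call takes 0.05 s, during which the arm holds its last target. There are 200 camera calls.

### The job

Move the four pieces of bar kit from the wooden storage rack into the steel service rack, one to each pocket, in reverse order: the piece at the left end of the storage rack (seen from the robot) goes into the right-end pocket, the next one into the pocket beside it, and so on, so that the bartender facing you across the counter finds them in the usual order. Stand each piece upright on the floor of its pocket, about central and let go, never tip one over, and leave the loose glass tumbler where it stands.

Things in the scene. Friction and masses are not known exactly. Their poses are not given: they have to be found in the camera images.
- jigger: double steel jigger, an hourglass, 43 mm wide at both ends, 73 mm high; to the fingers it is a plain cylinder about 42 mm wide, best gripped across near the upper rim, 50 to 60 mm above its foot. About 0.09 kg. Starts with its foot 10 mm above the worktop. Origin: centre of its foot, z up
- juice_cup: open steel cup, 57 mm high, 65 mm wide at the rim and about 55 mm at the foot; grip across the outside 40 to 48 mm above its foot, where it is about 63 mm wide. About 0.11 kg. Starts with its foot 10 mm above the worktop. Origin: centre of its foot, z up
- bitters_bottle: small round amber glass bottle with a narrow black cap and a paper band; body 44 mm wide up to 56 mm above the foot, cap 27 mm wide, 91 mm high over all; grip across the body 45 to 50 mm above its foot. About 0.16 kg. Starts with its foot 10 mm above the worktop. Origin: centre of its foot, z up
- dusting_tin: round steel dusting tin with a slightly domed lid with many small holes; body 56 mm wide up to 60 mm, lid 59 mm wide from 60 to 70 mm and rounding off to the top at 84 mm; grip across the body 45 to 55 mm above its foot. About 0.14 kg. Starts with its foot 10 mm above the worktop. Origin: centre of its foot, z up
- jigger_insert: pale wood block 76x76x18 mm, fixed, with a round recess 47 mm wide, 12 deep, where the jigger stands at the start. One of four in any order, 78 mm apart in the storage rack (dark wooden tray 90x324x17 mm). Origin: centre of underside, 4 mm above the worktop (top at 22 mm, recess floor at 10 mm). y along the row to its left end seen from the robot, x away from the robot, z up
- juice_cup_insert: pale wood block 76x76x18 mm, fixed, with a round recess 61 mm wide, 12 deep, where the juice cup stands at the start. One of four in any order, 78 mm apart in the storage rack (dark wooden tray 90x324x17 mm). Origin: centre of underside, 4 mm above the worktop (top at 22 mm, recess floor at 10 mm). y along the row to its left end seen from the robot, x away from the robot, z up
- bitters_bottle_insert: pale wood block 76x76x18 mm, fixed, with a round recess 48 mm wide, 12 deep, where the bitters bottle stands at the start. One of four in any order, 78 mm apart in the storage rack (dark wooden tray 90x324x17 mm). Origin: centre of underside, 4 mm above the worktop (top at 22 mm, recess floor at 10 mm). y along the row to its left end seen from the robot, x away from the robot, z up
- dusting_tin_insert: pale wood block 76x76x18 mm, fixed, with a round recess 60 mm wide, 12 deep, where the dusting tin stands at the start. One of four in any order, 78 mm apart in the storage rack (dark wooden tray 90x324x17 mm). Origin: centre of underside, 4 mm above the worktop (top at 22 mm, recess floor at 10 mm). y along the row to its left end seen from the robot, x away from the robot, z up
- service_rack: fixed steel rack 82x316 mm, 26 mm high (29 at the rolled rim), a wire loop at each end; stands left or right of the storage rack. Four square pockets 74x74 mm inside, floors 10 mm above the worktop. Origin: centre of underside, on the worktop; y along the row to its left end seen from the robot, x away from the robot, z up. Pocket centres y = +117 (left end), +39, -39, -117 mm, x = 0
- tumbler: loose clear glass tumbler, 78 mm wide, 92 mm high, standing behind the racks; not part of the job, to be left alone. Origin: centre of its foot
There are look-alikes about, which are no part of the job. Leave any pink look-alike of the jigger_insert alone.

How it is judged:
By the outcome, as a careful person would: the job done as asked, in the order asked, and still so for the second after the job is handed in, with the robot touching nothing.
It also fails if it takes over 112 s, if anything falls off the work surface, if the arm or the gripper's body presses on something with over 40 N, if the wrist force passes 120 N, or if a joint passes its speed limit or range.

## Working session

There is one attempt and no reset: what is moved stays moved. The work goes in short steps, Python scripts to look and compute and a shell command to move; the robot and the scene stay as the last step left them, time stands still between calls to the robot, and variables do not carry over. Pictures are saved under pics/ and viewed, at most 14 in all, crops included, and the job is handed in when it is done.

```bash
mkdir -p pics; ls; cat > h.py <<'E'
from bench import arm
import numpy as np, cv2
def snap(n,f):
    s=arm.snapshot(n); cv2.imwrite('pics/'+f+'.png',s['frame'][:,:,::-1]); np.savez('pics/'+f+'.npz',**{k:np.array(v) for k,v in s.items()}); return s
def load(f): return dict(np.load('pics/'+f+'.npz'))
def ray(s,uv):
    R=cv2.Rodrigues(np.array(s['rvec'],float))[0]; t=np.array(s['tvec'],float).ravel()
    d=R.T@np.linalg.inv(np.array(s['intrinsics'],float))@np.array([uv[0],uv[1],1.]); return -R.T@t,d/np.linalg.norm(d)
def plane(s,uv,z):
    o,d=ray(s,uv); return o+d*(z-o[2])/d[2]
def proj(s,p): return cv2.projectPoints(np.array(p,float).reshape(-1,1,3),np.array(s['rvec'],float),np.array(s['tvec'],float),np.array(s['intrinsics'],float),None)[0].reshape(-1,2)
def tri(s1,u1,s2,u2):
    o1,d1=ray(s1,u1);o2,d2=ray(s2,u2)
    k=np.linalg.lstsq(np.c_[d1,-d2],o2-o1,rcond=None)[0]; a=o1+k[0]*d1;b=o2+k[1]*d2
    return (a+b)/2,np.linalg.norm(a-b)
E
python3 - <<'E'
from h import *
for n in ['top','side']:
    s=snap(n,n+'0'); o,_=ray(s,(0,0)); print(n,o.round(), plane(s,(320,240),0).round())
st=arm.sense(); print(arm.grasp_offset,st['tcp_rot'],st['gripper_width'])
E
```

```text
pics
top [ 367.  -13. 1134.] [586.  16.   0.]
side [ 54. 926. 652.] [600. -83.   0.]
18.700000000000003 [-5.17365926e-04  9.81835405e-01  1.89733943e-01 -3.06264203e-05] 85.62254598544929
```

View pics/top0.png

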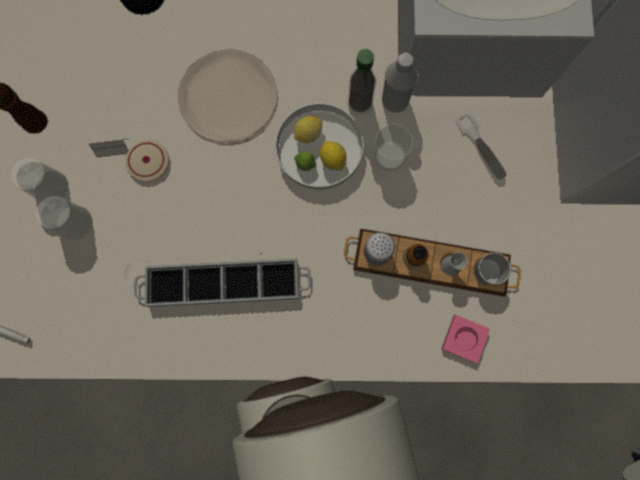

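View pics/side0.png

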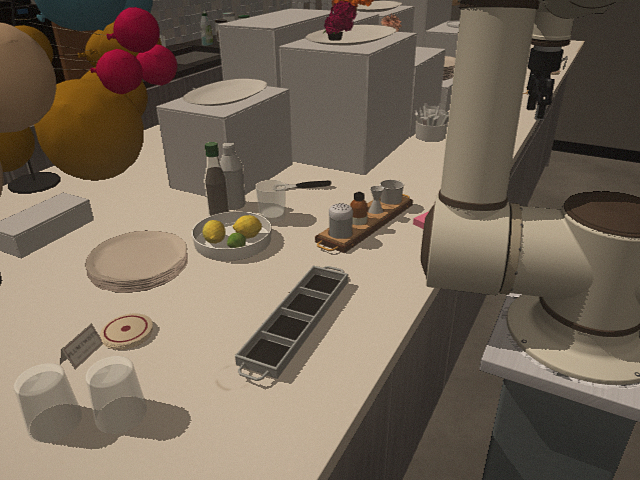

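Top view: the service rack is on the left, with corners near (147,266), (299,262), (299,303) and (148,307). The storage rack is on the right, from left to right: tin (380,247), bottle (417,254), jigger (456,262), cup (494,268). The pink decoy is at (466,340) and the tumbler at (393,147).

```bash
python3 - <<'E'
from h import *
s=load('top0')
for n,uv,z in [('tin',(380,247),80),('bottle',(417,253),90),('jig',(456,262),75),('cup',(494,268),60),('trayL',(357,247),17),('trayR',(509,276),17),('srL',(147,286),29),('srR',(299,282),29),('tum',(393,147),50)]:
    print(n,plane(s,uv,z).round())
print(arm.snapshot('wrist')['tvec'])
s=snap('wrist','w0');o,d=ray(s,(320,240));print(o,d)
E
```

```text
tin [ 557. -106.   80.]
bottle [ 544. -178.   90.]
jig [ 529. -259.   75.]
cup [ 520. -339.   60.]
trayL [568. -63.  17.]
trayR [ 509. -382.   17.]
srL [480. 372.  29.]
srR [491.  58.  29.]
tum [ 780. -138.   50.]
[-574.28944816  -38.42399104  379.35639696]
[ 282.48758543 -505.85179254  373.60507597] [-0.2501862  -0.10616518 -0.96235951]
```

```bash
python3 -m pendant '[[0,0,0,0,0,-5,8.5],[0,0,0,0,0,-5,8.5]]'
```

```text
clock: 0.4
tool_pos: [214.0, -532.9, 331.5]
tcp_rot: [-0.002, 0.982, 0.19, -0.0]
wrist_force: [0.2, -0.8, 0.9]
gripper_width: 85.3
gripper_force: 0.0
```

```bash
python3 -m pendant '[[0,0,-0.144,0,0,0,8.5],[0,0,-0.144,0,0,0,8.5],[0,0,-0.144,0,0,0,8.5],[0,0,-0.144,0,0,0,8.5],[0,0,-0.144,0,0,0,8.5],[0,0,-0.144,0,0,0,8.5],[0,0,-0.141,0,0,0,8.5],[0,0,0,0,0,0,8.5]]'
python3 -m pendant '[[0,0,0,4,2.6,0,8.5],[0,0,0,4,2.6,0,8.5],[0,0,0,4,2.6,0,8.5],[0,0,0,4,2.6,0,8.5],[0,0,0,4,2.6,0,8.5],[0,0,0,4,2.6,0,8.5],[0,0,0,4,2.6,0,8.5],[0,0,0,4,2.6,0,8.5],[0,0,0,4,2.6,0,8.5],[0,0,0,4,2.6,0,8.5]]'
python3 -m pendant '[[0,0,0,0,0,0,8.5],[0,0,0,0,0,0,8.5]]'
python3 - <<'E'
from h import *
s=snap('wrist','w1');print(s['intrinsics'],ray(s,(320,240)))
E
```

```text
clock: 1.2
tool_pos: [214.2, -533.5, 331.1]
tcp_rot: [-0.0, 0.768, 0.64, 0.0]
wrist_force: [-0.5, -0.0, -0.9]
gripper_width: 85.1
gripper_force: 0.0
clock: 2.2
tool_pos: [544.1, -186.2, 331.4]
tcp_rot: [0.0, 0.771, 0.637, 0.0]
wrist_force: [-0.4, -1.2, -0.9]
gripper_width: 85.3
gripper_force: 0.0
clock: 2.4
tool_pos: [543.4, -187.1, 330.9]
tcp_rot: [-0.0, 0.77, 0.639, -0.0]
wrist_force: [0.1, 0.6, 0.0]
gripper_width: 85.0
gripper_force: 0.0
[[356.39422904   0.         317.83334804]
 [  0.         356.39422904 246.79502624]
 [  0.           0.           1.        ]] (array([ 556.82187747, -114.29519681,  473.65167969]), array([-0.04471289, -0.26804566, -0.96236806]))
```

View pics/w1.png

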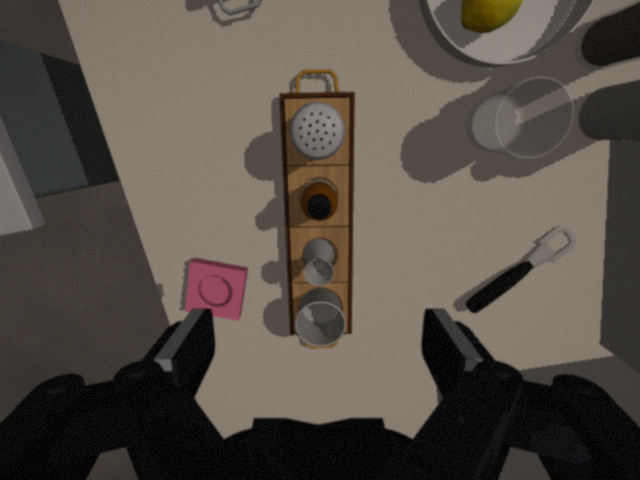

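Wrist view of the storage rack: tin (318,131), bottle cap (318,207), jigger rim (319,271) and cup rim (320,323). The insert seams are near rows 165, 226 and 282, the tray runs from row 94 to 335, and the decoy is at (215,289).

```bash
python3 - <<'E'
from h import *
t=load('top0');w=load('w1');sd=load('side0')
for n,a,b in [('tin',(380,247),(318,130)),('cap',(418,252),(318,208)),('jigrim',(457,260),(319,271)),('cuprim',(495,267),(320,323)),('trayTL',(358,231),(353,93)),('trayBL',(355,264),(281,94)),('trayBR',(508,294),(292,335))]:
    p,e=tri(t,a,w,b);print(n,p.round(1),round(e,1))
# orange wood mask in wrist view -> rect at z=22
hsv=cv2.cvtColor(w['frame'],cv2.COLOR_RGB2HSV)
m=cv2.inRange(hsv,(8,90,30),(25,255,255)); m[350:]=0; m[:85]=0; m[:,:270]=0; m[:,365:]=0
ys,xs=np.nonzero(m); print(xs.min(),xs.max(),ys.min(),ys.max())
for uv in [(287,165),(350,165),(288,226),(351,226),(291,282),(351,282)]: print(plane(w,uv,22)[:2].round(1))
b=np.array([plane(w,(x,y),22)[:2] for x,y in zip(xs,ys)],np.float32); print(cv2.minAreaRect(b))
q=cv2.resize(w['frame'][80:350,250:390],None,fx=2.2,fy=2.2,interpolation=cv2.INTER_CUBIC);g=cv2.resize(t['frame'][215:310,330:530],None,fx=2.4,fy=2.4)
c=np.zeros((594,800,3),np.uint8);c[:q.shape[0],:q.shape[1]]=q[:594];c[:g.shape[0],315:315+g.shape[1]]=g[:,:485]
mm=cv2.resize(m[80:350,250:390],None,fx=1.2,fy=1.2);c[250:250+mm.shape[0],400:400+mm.shape[1]]=mm[...,None]
cv2.imwrite('pics/c1.png',c[:,:,::-1])
E
```

```text
tin [ 558.  -106.    76.6] 1.2
cap [ 543.7 -180.3  104.5] 4.3
jigrim [ 530.9 -257.7   88.6] 0.4
cuprim [ 519.2 -336.9   67.6] 3.8
trayTL [611.4 -67.  -24. ] 0.1
trayBL [526.1 -58.8  47.2] 3.2
trayBR [ 470.3 -377.7   14.3] 3.6
280 353 85 348
[ 513.2 -137.7]
[ 589.9 -152.1]
[ 498.4 -213.8]
[ 578.9 -228.9]
[ 486.1 -291.4]
[ 566.6 -306.4]
((536.5439453125, -227.2352294921875), (350.2813415527344, 87.70586395263672), 80.40890502929688)
```

View pics/c1.png

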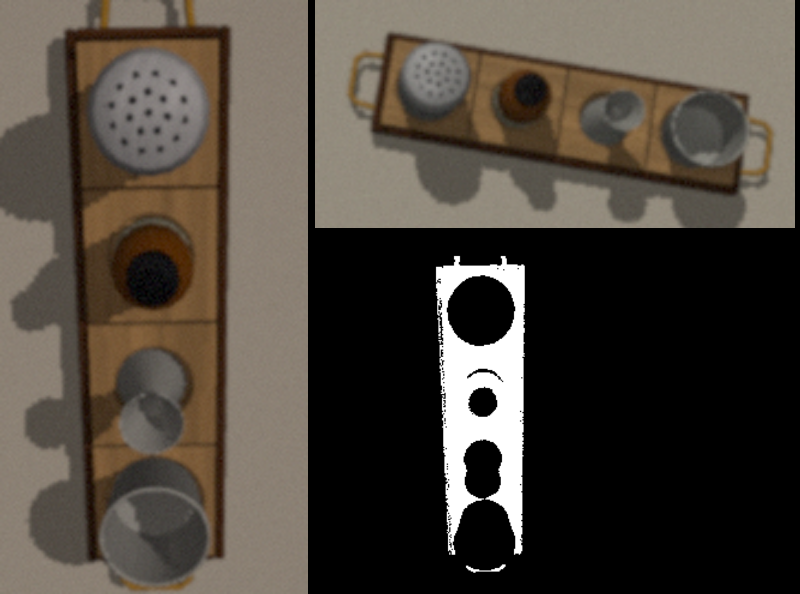

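```bash
python3 -m pendant '[[0,0,-0.021,0,0,0,8.5],[0,0,0,4.1,0.05,0,8.5],[0,0,0,4.1,0.05,0,8.5],[0,0,0,0,0,4.5,8.5],[0,0,0,0,0,4.5,8.5],[0,0,0,0,0,4.5,8.5],[0,0,0,0,0,4.5,8.5],[0,0,0,0,0,3.5,8.5],[0,0,0,0,0,0,8.5],[0,0,0,0,0,0,8.5]]'
python3 - <<'E'
from h import *
snap('wrist','w2'); st=arm.sense(); print(st['tool_pos'],arm.grasp_offset)
s=load('w2');print(proj(s,[[557.9,-106.3,94],st['tool_pos']]))
E
```

```text
clock: 3.45
tool_pos: [557.3, -108.0, 117.6]
tcp_rot: [0.0, 0.763, 0.647, 0.0]
wrist_force: [0.7, -0.4, 1.0]
gripper_width: 84.9
gripper_force: 0.0
[ 557.96536358 -108.04973767  118.57260027] 18.700000000000003
[[319.02373085 288.11925841]
 [320.01396585 314.06893738]]
```

View pics/w2.png

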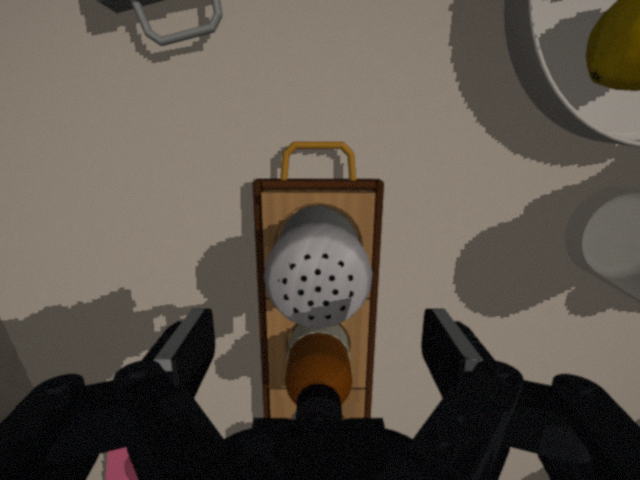

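The tin's dome is at (318,285), against a predicted (319,288), between the fingers at (190,340) and (450,340). That is well centred, so I go down.

```bash
python3 -m pendant '[[0,0,0,0.15,0,4,8.5],[0,0,0,0,0,4,8.5],[0,0,0,0,0,0,8.5],[0,0,0,0,0,0,5],[0,0,0,0,0,0,5],[0,0,0,0,0,0,5],[0,0,0,0,0,0,5],[0,0,0,0,0,0,5]]' 40
python3 -m pendant '[[0,0,0,0,0,0,5],[0,0,0,0,0,-1,5],[0,0,0,0,0,-3,5],[0,0,0,0,0,-4,5],[0,0,0,0,0,-4,5],[0,0,0,0,0,0,5],[0,0,0,0,0,0,5]]'
python3 - <<'E'
from h import *
snap('wrist','w3'); st=arm.sense(); print(arm.grasp_offset,st['tool_pos'],st['tcp_rot'])
E
```

```text
clock: 4.3
tool_pos: [559.1, -106.2, 39.6]
tcp_rot: [0.002, 0.762, 0.647, 0.001]
wrist_force: [-2.0, -0.4, 9.1]
gripper_width: 57.9
gripper_force: 40.6
clock: 5.0
tool_pos: [558.1, -105.8, 158.6]
tcp_rot: [0.001, 0.762, 0.647, 0.001]
wrist_force: [-0.1, 1.0, -1.9]
gripper_width: 57.1
gripper_force: 43.2
18.700000000000003 [ 557.49225219 -105.64490882  157.04428578] [3.58361530e-04 7.62326377e-01 6.47192618e-01 2.85948457e-04]
```

View pics/w3.png

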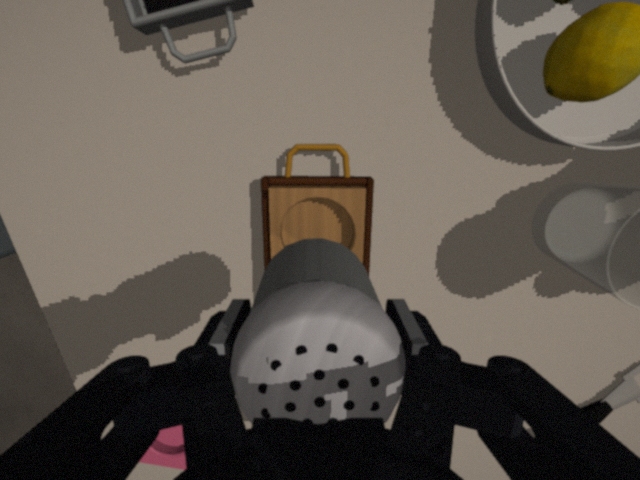

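The tin is held, and the empty recess shows at (317,227). Next I swing over to view the service rack.

```bash
python3 -m pendant '[[0,0,-0.1,0,0,-1,5],[0,0,-0.098,0,0,-1,5],[0,0,0,3.68,-0.88,-2.2,5],[0,0,0,3.68,-0.88,-2.2,5],[0,0,0,3.68,-0.88,-2.2,5],[0,0,0,3.68,-0.88,-2.2,5],[0,0,0,3.68,-0.88,-2.2,5],[0,0,0,3.68,-0.88,-2.2,5],[0,0,0,3.68,-0.88,-2.2,5],[0,0,0,0,0,0,5]]'
python3 -m pendant '[[0,0,0,0,0,0,5],[0,0,0,0,0,0,5]]'
python3 - <<'E'
from h import *
snap('wrist','w4')
E
```

```text
clock: 6.05
tool_pos: [486.1, 153.0, 332.6]
tcp_rot: [0.0, 0.693, 0.721, 0.001]
wrist_force: [0.6, -0.7, -1.9]
gripper_width: 57.5
gripper_force: 43.2
clock: 6.25
tool_pos: [486.9, 149.0, 329.1]
tcp_rot: [-0.001, 0.695, 0.719, -0.001]
wrist_force: [-0.2, 0.2, -0.1]
gripper_width: 57.4
gripper_force: 43.2
```

View pics/w4.png

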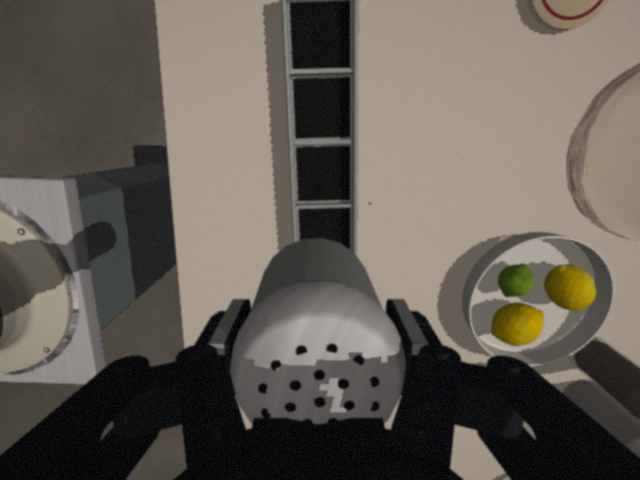

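The service rack's dividers cross at rows 72, 141 and 204, and its sides run near columns 290 to 356. I measure these more exactly, using the top view for height.

```bash
python3 - <<'E'
from h import *
w=load('w4');t=load('top0')
g=cv2.cvtColor(w['frame'],cv2.COLOR_RGB2GRAY).astype(int)
for r in (30,72,105,141,170,204,225): print(r,g[r,276:368:2])
c0=g[30:215,310:345].mean(1).astype(int)
for a in (62,131,195): print(a,c0[a-30:a-30+18])
tg=cv2.cvtColor(t['frame'],cv2.COLOR_RGB2GRAY).astype(int)
print('top cols row286',[(c,tg[280:290,c].mean().astype(int)) for c in range(140,306) if 55<tg[280:290,c].mean()])
for c in (165,205,240,278): print(c,tg[258:312,c])
E
```

```text
30 [ 93  91  90  83 117 123 116  86  20  24  17  18  11  19  21  19  15  17
  15  19  21  26  12  14  19  17  11  20  22  21  22  23  11  13   7   5
   9  63  69  87 128 132 150 154 151 152]
72 [ 92  92  95  92  85 120 128 130 133 132 129 130 129 127 126 127 127 123
 123 122 123 119 113 112 112 105 102  99  99 100  96  92  96  91  91  87
  90  84  63  91 131 145 156 157 156 154]
105 [ 94  94  97  95  96  87 125 120 119  54  16  19  21  19  20  19  24  19
  20  18  16  20  12  23  21  21  15  26  26  22  21  23  13  12  10   5
  12  63  74  91 128 145 158 155 156 155]
141 [ 98  96  97  92  93  91  89 124 116 130 130 130 124 128 129 127 124 125
 129 128 129 128 129 127 130 126 126 128 127 125 127 126 125 124 122 126
 123 105  73  95 129 147 157 159 158 159]
170 [ 94  95  94  96  95  96  93  98 128 116  91  28  23  23  18  13  21  19
  20  14  17  14  22  20  18  21  19  24  16  17  21  19  19   2   0   6
  16  59  65  93 127 144 160 158 157 156]
204 [ 96  93  98 100  95  99  94  93 105 120  84  83  86  85  86  86  81  86
  87  85  86  90  93  92  90  91  91  95  93  97  99 101 108 101 
[... 1415 characters left out ...]
 70  78  84  80  83  84  79]
205 [140 138 140 139 133 118 106  78  54  57  27   8   3  12   6  12   7  11
  14  18  13  20  18  14  15   8  17  12  10  13  23  10   8  17  11  22
  19  16  15  16  17  43  82 106  96  73  75  82  87  83  85  81  82  85]
240 [142 138 137 125 113  89  57  49  32  13   5  13  10  20  17  13  15  15
  15  19  20  15  10  12  13   5  19  18  12  17  11  13  12  12  11  12
  21  13   8  39  83 115 107  75  73  83  85  85  87  86  87  82  88  84]
278 [134 126 117  86  61  49  41  17   8   2   0  17   8  21  17   7  14  20
  10  16  12  16   4  20  15  17  16  23  19  12  15  14  14   4  15  19
  14  35  80 110 100  74  73  86  87  84  83  83  83  83  80  87  85 105]
```

```bash
python3 - <<'E'
from h import *
w=load('w4');t=load('top0')
P=[plane(w,u,z) for u,z in (((320,70.2),27),((322,140.7),27),((323.3,206),27))]
for p in P: print(p.round(1))
for uv in [(285,70),(355,70),(289,141),(355,141)]: print(plane(w,uv,28).round(1))
for a,b in [((184.5,286),(320,70.2)),((221.7,284),(322,140.7)),((258.8,283),(323.3,206))]:
    p,e=tri(t,a,w,b);print('tri',p.round(1),round(e,1))
d=P[0]-P[2];print(np.hypot(*d[:2]),np.degrees(np.arctan2(d[1],d[0])))
u=d[:2]/np.hypot(*d[:2]);c=np.mean(P,0)[:2]
for k in (117,39,-39,-117): print(k,(c+k*u).round(1))
st=arm.sense();q=st['tcp_rot'];print(st['tool_pos'],np.degrees(2*np.arctan2(q[2],q[1])))
E
```

```text
[483.2 297.3  27. ]
[488.5 220.8  27. ]
[493.2 142.1  27. ]
[443.7 296.   28. ]
[522.8 298.7  28. ]
[449.1 219.1  28. ]
[527.8 221.9  28. ]
tri [483.1 301.1   4.7] 0.1
tri [488.  221.1  11.2] 1.4
tri [491.2 141.5  20.6] 4.3
155.55107273817558 93.65478631886096
117 [480.8 336.8]
39 [485.8 259. ]
-39 [490.8 181.2]
-117 [495.7 103.3]
[487.0006472  148.76626615 329.08986572] 91.94798374057652
```

```bash
python3 -m pendant '[[0,0,-0.03,0,0,0,5],[0,0,0,-2.3,0.26,0,5],[0,0,0,-2.3,0.26,4,5],[0,0,0,0,0,4.5,5],[0,0,0,0,0,4.5,5],[0,0,0,0,0,4.5,5],[0,0,0,0,0,0,5],[0,0,0,0,0,0,5],[0,0,0,0,0,0,5]]'
python3 - <<'E'
from h import *
w=snap('wrist','w5');st=arm.sense();q=st['tcp_rot'];print(st['tool_pos'],np.degrees(2*np.arctan2(q[2],q[1])))
print(proj(w,[[493.2,142.1,27],[488.5,220.8,27],[483.2,297.3,27]]))
E
```

```text
clock: 7.2
tool_pos: [496.3, 103.9, 157.9]
tcp_rot: [0.001, 0.684, 0.73, 0.001]
wrist_force: [-0.3, 0.3, -1.7]
gripper_width: 57.3
gripper_force: 43.8
[496.30971503 104.01223509 157.86871935] 93.73274863034736
[[316.86281917 187.77521852]
 [317.47342073  74.57142009]
 [317.04004635 -57.3988182 ]]
```

View pics/w5.png

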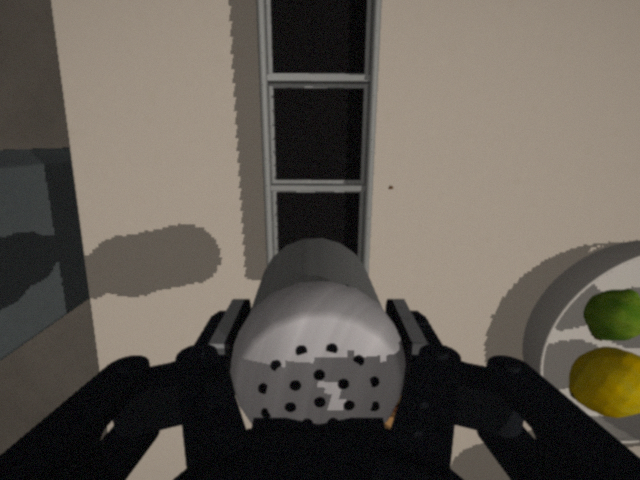

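The lateral fit is right: the rack is centred at column 317, as predicted. I check the divider rows by their profile.

```bash
python3 - <<'E'
from h import *
w=load('w5');g=cv2.cvtColor(w['frame'],cv2.COLOR_RGB2GRAY).astype(int)
c=g[:,285:350].mean(1).astype(int);print(list(enumerate(c))[68:92]);print(list(enumerate(c))[174:198])
for r in (76,78,80,183,185,187,189): print(r,plane(w,(317,r),27)[:2].round(1))
t=load('top0')
for u in [(184.5,286),(221.7,284),(258.8,283)]: print(plane(t,u,27).round(1))
E
```

```text
[(68, np.int64(15)), (69, np.int64(15)), (70, np.int64(15)), (71, np.int64(18)), (72, np.int64(44)), (73, np.int64(86)), (74, np.int64(113)), (75, np.int64(123)), (76, np.int64(125)), (77, np.int64(125)), (78, np.int64(125)), (79, np.int64(121)), (80, np.int64(103)), (81, np.int64(70)), (82, np.int64(49)), (83, np.int64(55)), (84, np.int64(70)), (85, np.int64(76)), (86, np.int64(79)), (87, np.int64(71)), (88, np.int64(47)), (89, np.int64(25)), (90, np.int64(17)), (91, np.int64(16))]
[(174, np.int64(16)), (175, np.int64(15)), (176, np.int64(15)), (177, np.int64(16)), (178, np.int64(25)), (179, np.int64(58)), (180, np.int64(94)), (181, np.int64(109)), (182, np.int64(107)), (183, np.int64(89)), (184, np.int64(74)), (185, np.int64(87)), (186, np.int64(108)), (187, np.int64(116)), (188, np.int64(117)), (189, np.int64(116)), (190, np.int64(107)), (191, np.int64(91)), (192, np.int64(61)), (193, np.int64(30)), (194, np.int64(17)), (195, np.int64(17)), (196, np.int64(17)), (197, np.int64(17))]
76 [488.2 219.9]
78 [488.3 218.6]
80 [488.4 217.3]
183 [493.1 145.7]
185 [493.2 144.2]
187 [493.3 142.7]
189 [493.4 141.2]
[480.8 294.9  27. ]
[485.7 218.1  27. ]
[488.4 141.2  27. ]
```

```bash
python3 -m pendant '[[0,0,0,-0.13,-0.04,4,5],[0,0,0,0,0,4,5],[0,0,0,0,0,2.5,5],[0,0,0,0,0,1.2,5],[0,0,0,0,0,0,5],[0,0,0,0,0,0,5]]'
python3 -m pendant '[[0,0,0,0,0,0.2,5],[0,0,0,0,0,0,5],[0,0,0,0,0,0,5]]'
```

```text
clock: 7.85
tool_pos: [496.0, 102.8, 39.9]
tcp_rot: [0.001, 0.684, 0.73, 0.001]
wrist_force: [-0.0, -0.0, -1.8]
gripper_width: 57.5
gripper_force: 42.8
clock: 8.15
tool_pos: [495.7, 102.8, 37.4]
tcp_rot: [0.001, 0.684, 0.73, 0.001]
wrist_force: [0.1, 0.6, 7.1]
gripper_width: 57.5
gripper_force: 42.9
```

```bash
python3 -m pendant '[[0,0,0,0,0,0,8.5],[0,0,0,0,0,0,8.5],[0,0,0,0,0,0,8.5],[0,0,0,0,0,0,8.5],[0,0,0,0,0,-2,8.5],[0,0,0,0,0,-5,8.5],[0,0,0,0,0,-5,8.5],[0,0,0,0,0,0,8.5],[0,0,0,0,0,0,8.5]]'
python3 - <<'E'
from h import *
snap('wrist','w6')
E
python3 -m pendant '[[0,0,0.115,0,0,-2,8.5],[0,0,0.114,0,0,0,8.5],[0,0,0,-3.43,1.19,0,8.5],[0,0,0,-3.43,1.19,0,8.5],[0,0,0,-3.43,1.19,0,8.5],[0,0,0,-3.43,1.19,0,8.5],[0,0,0,-3.43,1.19,0,8.5],[0,0,0,-3.43,1.19,0,8.5],[0,0,0,-3.43,1.19,0,8.5],[0,0,0,-3.43,1.19,0,8.5]]'
python3 -m pendant '[[0,0,0,0,0,0,8.5],[0,0,0,0,0,0,8.5],[0,0,0,0,0,0,8.5]]'
python3 - <<'E'
from h import *
w=snap('wrist','w7');st=arm.sense();q=st['tcp_rot'];print(st['tool_pos'],np.degrees(2*np.arctan2(q[2],q[1])))
print(proj(w,[[545.2,-183.2,101],[545.2,-183.2,22],[532.4,-260.2,83]]))
cv2.imwrite('pics/c2.png',np.hstack([load('w6')['frame'],w['frame']])[::2,::2,::-1].repeat(1,0))
E
```

```text
clock: 9.05
tool_pos: [495.2, 102.8, 157.3]
tcp_rot: [0.001, 0.684, 0.73, 0.001]
wrist_force: [0.2, 0.2, 0.3]
gripper_width: 85.2
gripper_force: 0.0
clock: 10.1
tool_pos: [543.5, -184.9, 174.6]
tcp_rot: [-0.001, 0.763, 0.647, -0.0]
wrist_force: [-0.4, -0.3, 0.1]
gripper_width: 85.0
gripper_force: 0.0
clock: 10.4
tool_pos: [543.6, -182.7, 175.4]
tcp_rot: [-0.001, 0.763, 0.647, -0.0]
wrist_force: [-0.5, 0.6, 0.4]
gripper_width: 85.5
gripper_force: 0.0
[ 543.72044811 -182.55480732  175.72934815] 80.65203466576111
[[321.09716206 259.45258844]
 [320.42907086 229.59990861]
 [320.45888971 349.60898616]]
```

View pics/c2.png

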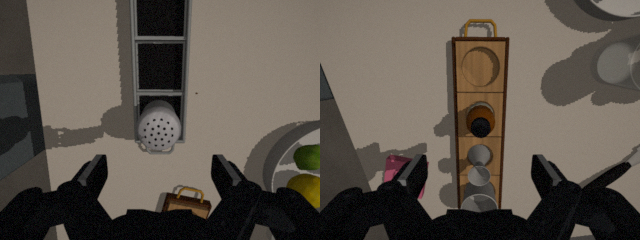

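The tin stands upright in the right-end pocket. The bottle cap is at about (321,256), against a predicted (321,259).

```bash
python3 -m pendant '[[0,0,0,-0.05,0.15,4,8.5],[0,0,0,0,0,4,8.5],[0,0,0,0,0,4,8.5],[0,0,0,0,0,1.7,8.5],[0,0,0,0,0,0,8.5],[0,0,0,0,0,0,3.8],[0,0,0,0,0,0,3.8],[0,0,0,0,0,0,3.8],[0,0,0,0,0,0,3.8],[0,0,0,0,0,0,3.8]]'
python3 -m pendant '[[0,0,0,0,0,0,3.8],[0,0,0,0,0,0,3.8],[0,0,0,0,0,-1,3.8],[0,0,0,0,0,-4,3.8],[0,0,0,0,0,-4,3.8],[0,0,0,0,0,-4,3.8],[0,0,-0.114,0,0,0,3.8],[0,0,-0.114,0,0,0,3.8],[0,0,0,0,0,0,3.8]]'
python3 - <<'E'
from h import *
st=arm.sense();q=st['tcp_rot'];print(st['tool_pos'],np.degrees(2*np.arctan2(q[2],q[1])))
E
```

```text
clock: 11.45
tool_pos: [546.1, -184.4, 41.0]
tcp_rot: [0.001, 0.763, 0.647, 0.001]
wrist_force: [-1.7, 2.3, 9.5]
gripper_width: 42.6
gripper_force: 39.9
clock: 12.35
tool_pos: [545.4, -184.3, 170.4]
tcp_rot: [0.001, 0.683, 0.73, 0.0]
wrist_force: [0.1, -0.1, -2.4]
gripper_width: 42.2
gripper_force: 41.3
[ 545.37253838 -184.27848202  170.40050082] 93.79221010989718
```

```bash
python3 -m pendant '[[0,0,0,4.07,-0.34,0,3.8],[0,0,0,4.07,-0.34,0,3.8],[0,0,0,4.07,-0.34,0,3.8],[0,0,0,4.07,-0.34,0,3.8],[0,0,0,4.07,-0.34,0,3.8],[0,0,0,4.07,-0.34,0,3.8],[0,0,0,4.07,-0.34,0,3.8],[0,0,0,4.07,-0.34,0,3.8],[0,0,0,4.07,-0.34,0,3.8],[0,0,0,0,0,0,3.8]]'
python3 -m pendant '[[0,0,0,0,0,0,3.8],[0,0,0,0,0,0,3.8],[0,0,0,0,0,0,3.8]]'
python3 - <<'E'
from h import *
st=arm.sense();q=st['tcp_rot'];print(st['tool_pos'],np.degrees(2*np.arctan2(q[2],q[1])))
w=snap('wrist','w8');g=cv2.cvtColor(w['frame'],cv2.COLOR_RGB2GRAY).astype(int)
print(proj(w,[[488.4,219.6,27],[483.3,297.4,27]]))
c=g[:,285:350].mean(1).astype(int);print([(i,v) for i,v in enumerate(c[:230]) if v>60])
E
```

```text
clock: 13.35
tool_pos: [490.3, 183.2, 169.7]
tcp_rot: [-0.0, 0.684, 0.729, 0.0]
wrist_force: [-0.0, -0.4, -2.0]
gripper_width: 42.4
gripper_force: 41.3
clock: 13.65
tool_pos: [491.6, 178.4, 169.4]
tcp_rot: [0.0, 0.685, 0.729, -0.0]
wrist_force: [0.1, -0.2, -1.6]
gripper_width: 42.5
gripper_force: 41.3
[491.60643394 178.41159432 169.42554649] 93.53340160954237
[[317.38854907 182.03511933]
 [317.02465494  74.05237465]]
[(71, np.int64(105)), (72, np.int64(128)), (73, np.int64(134)), (74, np.int64(135)), (75, np.int64(136)), (76, np.int64(136)), (77, np.int64(126)), (78, np.int64(93)), (81, np.int64(71)), (82, np.int64(81)), (83, np.int64(86)), (84, np.int64(86)), (85, np.int64(63)), (174, np.int64(97)), (175, np.int64(117)), (176, np.int64(117)), (177, np.int64(102)), (178, np.int64(85)), (179, np.int64(96)), (180, np.int64(117)), (181, np.int64(127)), (182, np.int64(128)), (183, np.int64(125)), (184, np.int64(111)), (185, np.int64(92))]
```

```bash
python3 -m pendant '[[0,0,0,0.16,-0.07,4,3.8],[0,0,0,0,0,4,3.8],[0,0,0,0,0,3,3.8],[0,0,0,0,0,1.4,3.8],[0,0,0,0,0,0.4,3.8],[0,0,0,0,0,0,3.8],[0,0,0,0,0,0,3.8]]'
```

```text
clock: 14.4
tool_pos: [491.4, 180.8, 42.5]
tcp_rot: [0.0, 0.684, 0.729, 0.001]
wrist_force: [-0.5, 0.4, -1.6]
gripper_width: 42.8
gripper_force: 41.3
```

```bash
python3 -m pendant '[[0,0,0,0,0,0.2,3.8],[0,0,0,0,0,0,3.8]]'; python3 -m pendant '[[0,0,0,0,0,0.1,3.8],[0,0,0,0,0,0,3.8],[0,0,0,0,0,0,3.8]]'
```

```text
clock: 14.6
tool_pos: [491.5, 180.9, 40.9]
tcp_rot: [0.001, 0.684, 0.729, 0.001]
wrist_force: [-3.8, -1.1, 13.7]
gripper_width: 42.7
gripper_force: 42.7
clock: 14.9
tool_pos: [491.6, 181.0, 40.9]
tcp_rot: [0.001, 0.684, 0.729, 0.001]
wrist_force: [-9.5, -3.2, 29.5]
gripper_width: 42.6
gripper_force: 44.2
```

Contact is confirmed. I ease off, release, and go on to the jigger.

```bash
python3 -m pendant '[[0,0,0,0,0,-0.2,3.8],[0,0,0,0,0,0,3.8],[0,0,0,0,0,0,8.5],[0,0,0,0,0,0,8.5],[0,0,0,0,0,0,8.5],[0,0,0,0,0,0,8.5],[0,0,0,0,0,-3,8.5],[0,0,0,0,0,-5,8.5],[0,0,0,0,0,-5,8.5],[0,0,0,0,0,-1,8.5]]'
python3 -m pendant '[[0,0,0.115,0,0,0,8.5],[0,0,0.114,0,0,0,8.5],[0,0,0,-4.28,1.12,0,8.5],[0,0,0,-4.28,1.12,0,8.5],[0,0,0,-4.28,1.12,0,8.5],[0,0,0,-4.28,1.12,0,8.5],[0,0,0,-4.28,1.12,0,8.5],[0,0,0,-4.28,1.12,0,8.5]]'
python3 -m pendant '[[0,0,0,-4.28,1.12,0,8.5],[0,0,0,-4.28,1.12,0,8.5],[0,0,0,-4.28,1.12,0,8.5],[0,0,0,-4.28,1.12,0,8.5],[0,0,0,0,0,0,8.5],[0,0,0,0,0,0,8.5],[0,0,0,0,0,0,8.5],[0,0,0,0,0,0,8.5]]'
python3 - <<'E'
from h import *
w=snap('wrist','w9');snap('top','top9');st=arm.sense();q=st['tcp_rot'];print(st['tool_pos'],np.degrees(2*np.arctan2(q[2],q[1])))
print(proj(w,[[532.4,-260.2,83],[519.7,-337.1,67]]))
c=np.zeros((480,800,3),np.uint8);c[:,:400]=w['frame'][:,120:520];c[:240,400:]=cv2.resize(load('top9')['frame'][200:320,120:320],None,fx=2,fy=2);cv2.imwrite('pics/c3.png',c[:,:,::-1])
E
```

```text
clock: 15.9
tool_pos: [492.3, 181.3, 186.1]
tcp_rot: [0.002, 0.684, 0.729, 0.003]
wrist_force: [1.1, 0.0, 0.3]
gripper_width: 85.1
gripper_force: 0.0
clock: 16.7
tool_pos: [514.5, -85.3, 180.2]
tcp_rot: [-0.0, 0.763, 0.646, 0.0]
wrist_force: [1.2, 0.8, 1.0]
gripper_width: 85.0
gripper_force: 0.0
clock: 17.5
tool_pos: [530.9, -258.6, 180.4]
tcp_rot: [-0.0, 0.763, 0.647, 0.0]
wrist_force: [-0.6, 1.0, 1.0]
gripper_width: 85.0
gripper_force: 0.0
[ 530.93466034 -258.78964621  180.53442744] 80.61520666444555
[[320.75942368 250.2463918 ]
 [320.31143696 335.8708396 ]]
```

View pics/c3.png

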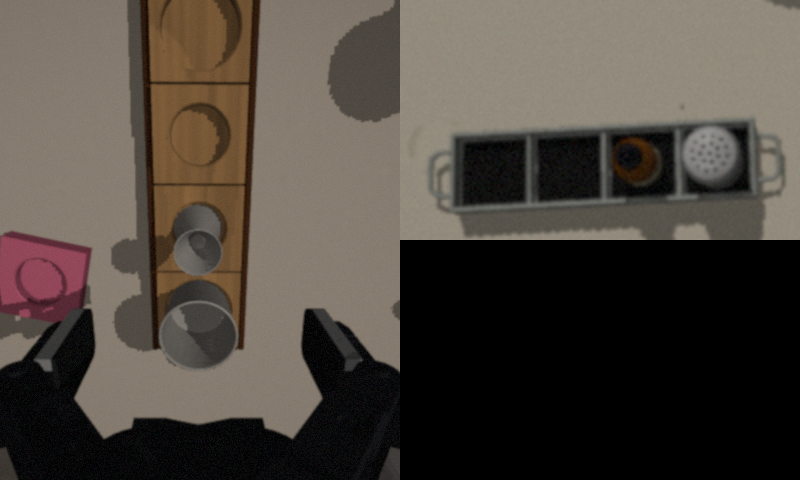

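The tin and bottle stand upright in their pockets. The jigger rim is at (318,251), against a predicted (321,250), and the cup rim at (318,335).

```bash
python3 -m pendant '[[0,0,0,-0.1,0,4,8.5],[0,0,0,0,0,4,8.5],[0,0,0,0,0,4,8.5],[0,0,0,0,0,1.4,8.5],[0,0,0,0,0,0,8.5],[0,0,0,0,0,0,3.6],[0,0,0,0,0,0,3.6],[0,0,0,0,0,0,3.6],[0,0,0,0,0,0,3.6],[0,0,0,0,0,0,3.6]]' 30
python3 -m pendant '[[0,0,0,0,0,0,3.6],[0,0,0,0,0,0,3.6],[0,0,0,0,0,-1,3.6],[0,0,0,0,0,-4,3.6],[0,0,0,0,0,-4,3.6],[0,0,0,0,0,-4,3.6],[0,0,-0.114,0,0,0,3.6],[0,0,-0.114,0,0,0,3.6],[0,0,0,0,0,0,3.6]]'
python3 - <<'E'
from h import *
st=arm.sense();q=st['tcp_rot'];print(st['tool_pos'],np.degrees(2*np.arctan2(q[2],q[1])))
E
```

```text
clock: 18.6
tool_pos: [531.2, -261.1, 47.8]
tcp_rot: [0.001, 0.763, 0.646, 0.0]
wrist_force: [-0.2, 1.1, 8.3]
gripper_width: 36.6
gripper_force: 24.4
clock: 19.5
tool_pos: [530.6, -260.7, 177.3]
tcp_rot: [0.0, 0.684, 0.73, 0.0]
wrist_force: [-0.7, -0.6, -1.2]
gripper_width: 36.3
gripper_force: 24.2
[ 530.60161412 -260.67273955  177.27580748] 93.73721117035694
```

The width is 36 mm where about 42 was expected. I look before travelling.

```bash
python3 -m pendant '[[0,0,0,0,0,0,3],[0,0,0,0,0,0,3],[0,0,0,0,0,0,3]]' 30
python3 - <<'E'
from h import *
w=snap('wrist','w10')
E
```

```text
clock: 19.8
tool_pos: [530.5, -260.7, 176.2]
tcp_rot: [-0.0, 0.685, 0.728, -0.0]
wrist_force: [-0.3, 0.1, 0.1]
gripper_width: 36.3
gripper_force: 31.1
```

View pics/w10.png

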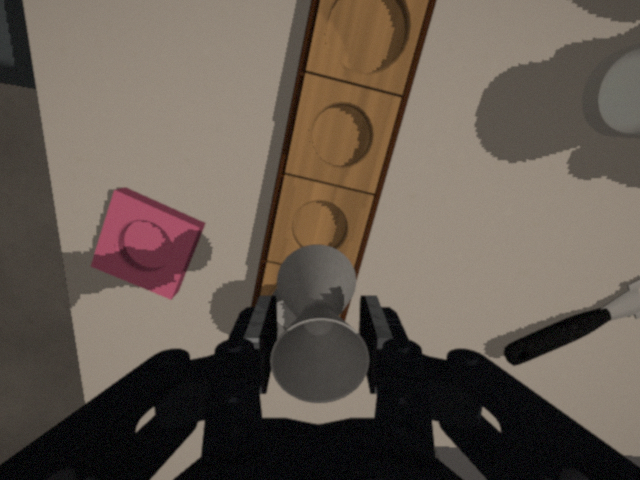

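```bash
python3 - <<'E'
from h import *
w=load('w10');st=arm.sense();print(st['tool_pos'])
for z in (205,212,218): print(z,plane(w,(320,360),z),plane(w,(271,360),z)[:2]-plane(w,(369,360),z)[:2])
print(plane(w,(313,283),139))
E
```

```text
[ 530.56359355 -260.67414293  176.2056851 ]
205 [ 531.31960218 -264.78985542  205.        ] [-36.17121525  -2.25122253]
212 [ 530.97356436 -259.99609579  212.        ] [-33.9502465   -2.11299398]
218 [ 530.67696051 -255.88715896  218.        ] [-32.04655901  -1.99451236]
[ 527.6873917  -261.85461966  139.        ]
```

The jigger is held upright and centred, with its rim at (320,360), so its upper end is simply narrower than stated. I carry it to the third pocket.

```bash
python3 -m pendant '[[0,0,0,4.34,-0.09,0,3],[0,0,0,4.34,-0.09,0,3],[0,0,0,4.34,-0.09,0,3],[0,0,0,4.34,-0.09,0,3],[0,0,0,4.34,-0.09,0,3],[0,0,0,4.34,-0.09,0,3]]'
python3 -m pendant '[[0,0,0,4.34,-0.09,0,3],[0,0,0,4.34,-0.09,0,3],[0,0,0,4.34,-0.09,0,3],[0,0,0,4.34,-0.09,0,3],[0,0,0,4.34,-0.09,0,3],[0,0,0,4.34,-0.09,0,3],[0,0,0,0,0,0,3],[0,0,0,0,0,0,3],[0,0,0,0,0,0,3],[0,0,0,0,0,0,3]]'
python3 - <<'E'
from h import *
st=arm.sense();q=st['tcp_rot'];print(st['tool_pos'],np.degrees(2*np.arctan2(q[2],q[1])))
w=snap('wrist','w11');g=cv2.cvtColor(w['frame'],cv2.COLOR_RGB2GRAY).astype(int)
print(proj(w,[[483.3,297.4,27],[478.4,375,27]]))
c=g[:,290:345].mean(1).astype(int);print([(i,v) for i,v in enumerate(c[:230]) if v>60])
E
```

```text
clock: 20.45
tool_pos: [508.4, 0.5, 176.5]
tcp_rot: [0.0, 0.685, 0.729, 0.0]
wrist_force: [1.5, 0.8, -0.1]
gripper_width: 36.1
gripper_force: 31.2
clock: 21.45
tool_pos: [487.3, 257.4, 176.4]
tcp_rot: [0.0, 0.685, 0.728, 0.0]
wrist_force: [-0.6, 0.8, -1.0]
gripper_width: 36.0
gripper_force: 31.2
[487.31042579 257.43387378 176.41021457] 93.52101717922181
[[316.3253605  182.47728533]
 [316.10559705  77.6807411 ]]
[(0, np.int64(144)), (1, np.int64(144)), (2, np.int64(144)), (3, np.int64(144)), (4, np.int64(144)), (5, np.int64(145)), (6, np.int64(145)), (7, np.int64(145)), (8, np.int64(145)), (9, np.int64(146)), (10, np.int64(146)), (11, np.int64(146)), (12, np.int64(146)), (13, np.int64(146)), (14, np.int64(146)), (15, np.int64(146)), (16, np.int64(146)), (17, np.int64(147)), (18, np.int64(147)), (19, np.int64(148)), (20, np.int64(148)), (21, np.int64(149)), (22, np.int64(149)), (23, np.int64(149)), (24, np.int64(149)), (25, np.int64(150)), (26, np.int64(150)), (27, np.int64(149)), (28, np.int64(150)), (29, np.int64(150)), (30, np.int64(150)), (31, np.int64(150)), (32, np.int64(150)), (
[... 641 characters left out ...]
140)), (64, np.int64(139)), (65, np.int64(139)), (66, np.int64(140)), (67, np.int64(140)), (68, np.int64(140)), (69, np.int64(141)), (70, np.int64(143)), (71, np.int64(144)), (72, np.int64(141)), (73, np.int64(130)), (74, np.int64(115)), (75, np.int64(113)), (76, np.int64(118)), (77, np.int64(119)), (78, np.int64(110)), (79, np.int64(97)), (80, np.int64(80)), (84, np.int64(67)), (85, np.int64(76)), (86, np.int64(75)), (87, np.int64(63)), (174, np.int64(65)), (175, np.int64(98)), (176, np.int64(111)), (177, np.int64(108)), (178, np.int64(87)), (179, np.int64(82)), (180, np.int64(105)), (181, np.int64(118)), (182, np.int64(120)), (183, np.int64(118)), (184, np.int64(109)), (185, np.int64(89))]
```

```bash
python3 -m pendant '[[0,0,0,0.12,-0.13,4,3],[0,0,0,0,0,4,3],[0,0,0,0,0,3,3],[0,0,0,0,0,1.5,3],[0,0,0,0,0,0.3,3],[0,0,0,0,0,0,3],[0,0,0,0,0,0,3]]'
python3 -m pendant '[[0,0,0,0,0,0.2,3],[0,0,0,0,0,0,3],[0,0,0,0,0,0,3]]'
```

```text
clock: 22.2
tool_pos: [486.0, 259.0, 48.6]
tcp_rot: [0.0, 0.685, 0.729, 0.0]
wrist_force: [-0.7, 0.8, -1.0]
gripper_width: 36.0
gripper_force: 32.1
clock: 22.5
tool_pos: [486.1, 259.4, 47.1]
tcp_rot: [0.0, 0.685, 0.729, 0.001]
wrist_force: [-1.5, -0.7, 6.4]
gripper_width: 36.4
gripper_force: 33.0
```

```bash
python3 -m pendant '[[0,0,0,0,0,0,8.5],[0,0,0,0,0,0,8.5],[0,0,0,0,0,0,8.5],[0,0,0,0,0,0,8.5],[0,0,0,0,0,0,8.5],[0,0,0,0,0,-3,8.5],[0,0,0,0,0,-5,8.5],[0,0,0,0,0,-5,8.5],[0,0,0.115,0,0,0,8.5],[0,0,0.114,0,0,0,8.5]]'
python3 -m pendant '[[0,0,0,-4.48,1,0,8.5],[0,0,0,-4.48,1,0,8.5],[0,0,0,-4.48,1,0,8.5],[0,0,0,-4.48,1,0,8.5],[0,0,0,-4.48,1,0,8.5],[0,0,0,-4.48,1,0,8.5],[0,0,0,-4.48,1,0,8.5]]'
python3 -m pendant '[[0,0,0,-4.48,1,0,8.5],[0,0,0,-4.48,1,0,8.5],[0,0,0,-4.48,1,0,8.5],[0,0,0,-4.48,1,0,8.5],[0,0,0,-4.48,1,0,8.5],[0,0,0,-4.48,1,0,8.5],[0,0,0,0,0,0,8.5],[0,0,0,0,0,0,8.5],[0,0,0,0,0,0,8.5],[0,0,0,0,0,0,8.5]]'
python3 - <<'E'
from h import *
w=snap('wrist','w12');t=snap('top','top12');st=arm.sense();q=st['tcp_rot'];print(st['tool_pos'],np.degrees(2*np.arctan2(q[2],q[1])))
print(proj(w,[[519.7,-337.1,67]]))
c=np.zeros((480,800,3),np.uint8);c[:,:400]=w['frame'][:,120:520];c[:240,400:]=cv2.resize(t['frame'][200:320,120:320],None,fx=2,fy=2);cv2.imwrite('pics/c4.png',c[:,:,::-1])
E
```

```text
clock: 23.5
tool_pos: [486.2, 259.7, 178.1]
tcp_rot: [0.0, 0.765, 0.644, 0.001]
wrist_force: [-0.6, 0.5, -1.8]
gripper_width: 85.4
gripper_force: 0.0
clock: 24.2
tool_pos: [502.6, -63.2, 176.5]
tcp_rot: [0.0, 0.763, 0.646, 0.0]
wrist_force: [0.7, -0.1, 0.9]
gripper_width: 84.8
gripper_force: 0.0
clock: 25.2
tool_pos: [517.9, -335.3, 176.5]
tcp_rot: [0.0, 0.763, 0.647, 0.0]
wrist_force: [0.9, 0.0, -1.5]
gripper_width: 85.2
gripper_force: 0.0
[ 517.88867277 -335.40540769  176.63418566] 80.5579569450964
[[321.10987313 245.60158617]]
```

View pics/c4.png

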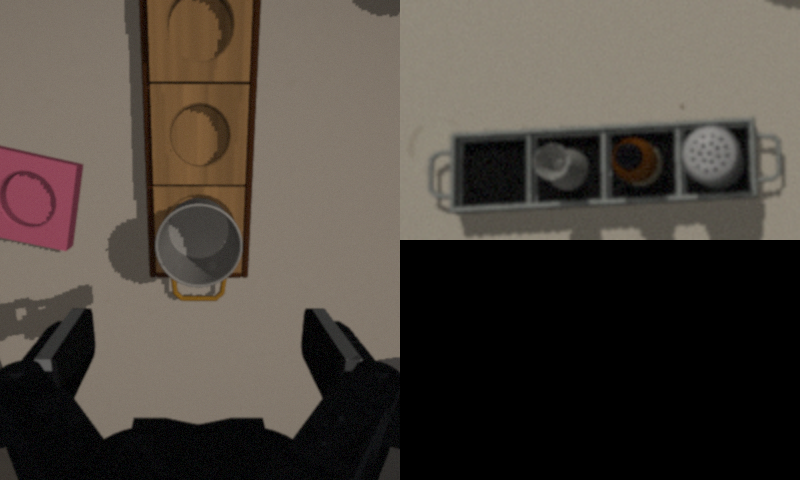

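The jigger, bottle and tin all stand upright. The cup rim is at (319,245), against a predicted (321,246).

```bash
python3 -m pendant '[[0,0,0,-0.14,0.1,4,8.5],[0,0,0,0,0,4,8.5],[0,0,0,0,0,4,8.5],[0,0,0,0,0,2.3,8.5],[0,0,0,0,0,0,8.5],[0,0,0,0,0,0,5.7],[0,0,0,0,0,0,5.7],[0,0,0,0,0,0,5.7],[0,0,0,0,0,0,5.7],[0,0,0,0,0,0,5.7]]' 40
python3 -m pendant '[[0,0,0,0,0,0,5.7],[0,0,0,0,0,0,5.7],[0,0,0,0,0,-1,5.7],[0,0,0,0,0,-4,5.7],[0,0,0,0,0,-4,5.7],[0,0,0,0,0,-4,5.7],[0,0,-0.114,0,0,0,5.7],[0,0,-0.114,0,0,0,5.7],[0,0,0,0,0,0,5.7]]'
python3 - <<'E'
from h import *
w=snap('wrist','w13');st=arm.sense();q=st['tcp_rot'];print(st['tool_pos'],np.degrees(2*np.arctan2(q[2],q[1])))
E
```

```text
clock: 26.3
tool_pos: [519.3, -338.5, 35.6]
tcp_rot: [0.002, 0.763, 0.646, 0.0]
wrist_force: [-1.0, 0.9, 8.4]
gripper_width: 62.4
gripper_force: 44.3
clock: 27.2
tool_pos: [518.5, -337.9, 164.8]
tcp_rot: [0.001, 0.684, 0.729, 0.0]
wrist_force: [0.4, 0.1, -1.6]
gripper_width: 62.4
gripper_force: 44.7
[ 518.44724429 -337.88850983  164.3418051 ] 93.42313517880426
```

View pics/w13.png

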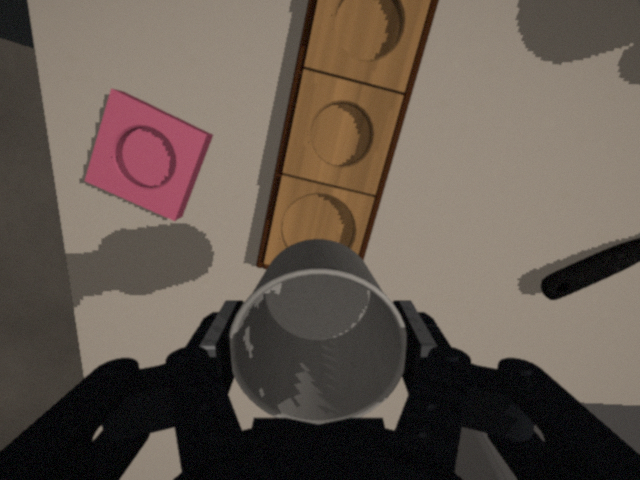

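The cup is held upright, with its rim centred at (319,345). I carry it to the left-end pocket.

```bash
python3 -m pendant '[[0,0,0,4.5,0.03,0,5.7],[0,0,0,4.5,0.03,0,5.7],[0,0,0,4.5,0.03,0,5.7],[0,0,0,4.5,0.03,0,5.7],[0,0,0,4.5,0.03,0,5.7],[0,0,0,4.5,0.03,0,5.7],[0,0,0,4.5,0.03,0,5.7],[0,0,0,4.5,0.03,0,5.7]]'
python3 -m pendant '[[0,0,0,4.5,0.03,0,5.7],[0,0,0,4.5,0.03,0,5.7],[0,0,0,4.5,0.03,0,5.7],[0,0,0,4.5,0.03,0,5.7],[0,0,0,4.5,0.03,0,5.7],[0,0,0,4.5,0.03,0,5.7],[0,0,0,4.4,0.03,0,5.7],[0,0,0,0,0,0,5.7],[0,0,0,0,0,0,5.7]]'
python3 -m pendant '[[0,0,0,0,0,0,5.7],[0,0,0,0,0,0,5.7]]'
python3 - <<'E'
from h import *
st=arm.sense();q=st['tcp_rot'];print(st['tool_pos'],np.degrees(2*np.arctan2(q[2],q[1])))
w=snap('wrist','w14');g=cv2.cvtColor(w['frame'],cv2.COLOR_RGB2GRAY).astype(int)
print(proj(w,[[478.4,375.5,27],[478.3,376,29]]))
c=g[:,290:345].mean(1).astype(int);print(list(enumerate(c))[160:235])
for r in (205,220): print(r,g[r,256:380:2])
E
```

```text
clock: 28.05
tool_pos: [498.0, 23.3, 163.9]
tcp_rot: [0.0, 0.686, 0.727, 0.0]
wrist_force: [1.0, -0.3, -1.9]
gripper_width: 62.4
gripper_force: 44.7
clock: 28.95
tool_pos: [480.7, 335.8, 163.3]
tcp_rot: [-0.0, 0.685, 0.728, -0.0]
wrist_force: [-0.8, -0.8, -1.4]
gripper_width: 62.4
gripper_force: 44.7
clock: 29.15
tool_pos: [481.4, 334.1, 163.6]
tcp_rot: [0.0, 0.686, 0.728, 0.0]
wrist_force: [0.3, -0.4, -1.4]
gripper_width: 62.6
gripper_force: 44.7
[481.3923609  334.07266769 163.63276862] 93.42235051880711
[[317.53811847 182.6454813 ]
 [317.44632103 182.28987551]]
[(160, np.int64(127)), (161, np.int64(126)), (162, np.int64(126)), (163, np.int64(126)), (164, np.int64(125)), (165, np.int64(125)), (166, np.int64(126)), (167, np.int64(127)), (168, np.int64(128)), (169, np.int64(129)), (170, np.int64(128)), (171, np.int64(127)), (172, np.int64(126)), (173, np.int64(127)), (174, np.int64(127)), (175, np.int64(128)), (176, np.int64(127)), (177, np.int64(116)), (178, np.int64(87)), (179, np.int64(68)), (180, np.int64(80)), (181, np.int64(97)), (182, np.int64(108)), (183, np.int64(109)), (184,
[... 880 characters left out ...]
26, np.int64(15)), (227, np.int64(14)), (228, np.int64(15)), (229, np.int64(14)), (230, np.int64(14)), (231, np.int64(14)), (232, np.int64(14)), (233, np.int64(15)), (234, np.int64(14))]
205 [ 82  82  83  81  83  69  88 107 107  82 102  78  18  14   7  20  15   9
  13  14  14  20  12  15   7  22  13  15  14  19  21  16  13  10  19   9
   9  13  18  21  14  17  19  11  18   9  11   0   5   9  10   7  48  63
  48  65  98 111 127 135 137 136]
220 [ 81  81  81  85  83  81  77 104 111  83  98  95  33  12  14  16  17  10
  13  17  14  18  15  23  19  13  16   8  15  11  16  16  13  14  18  19
  15  22  10  17  15  15  13  13  18   7   5  12   5  12   4  17  52  53
  48  77 100 112 131 139 139 138]
```

```bash
python3 -m pendant '[[0,0,0,0.17,-0.04,4,5.7],[0,0,0,0,0,4,5.7],[0,0,0,0,0,3,5.7],[0,0,0,0,0,1.4,5.7],[0,0,0,0,0,0.3,5.7],[0,0,0,0,0,0,5.7],[0,0,0,0,0,0,5.7]]'
python3 -m pendant '[[0,0,0,0,0,0.2,5.7],[0,0,0,0,0,0,5.7],[0,0,0,0,0,0,5.7]]'
```

```text
clock: 29.9
tool_pos: [481.4, 336.9, 37.7]
tcp_rot: [0.0, 0.685, 0.729, 0.001]
wrist_force: [-0.1, 0.8, -1.4]
gripper_width: 62.5
gripper_force: 44.7
clock: 30.2
tool_pos: [481.3, 337.1, 35.5]
tcp_rot: [0.0, 0.685, 0.729, 0.001]
wrist_force: [0.5, 0.6, 5.5]
gripper_width: 62.6
gripper_force: 45.2
```

```bash
python3 -m pendant '[[0,0,0,0,0,0,8.5],[0,0,0,0,0,0,8.5],[0,0,0,0,0,0,8.5],[0,0,0,0,0,0,8.5],[0,0,0,0,0,-3,8.5],[0,0,0,0,0,-5,8.5],[0,0,0,0,0,-5,8.5],[0,0,0,0,0,-5,8.5],[0,0,0,-4,0,-4,8.5],[0,0,0,-4,0,-4,8.5]]'
python3 -m pendant '[[0,0,0,0,0,0,8.5],[0,0,0,0,0,0,8.5],[0,0,0,0,0,0,8.5]]'
python3 - <<'E'
from h import *
w=snap('wrist','w15');s=snap('side','side15')
c=np.zeros((480,800,3),np.uint8);c[:,:400]=w['frame'][:,120:520];c[:400,400:]=cv2.resize(s['frame'][200:400,180:380],(400,400));cv2.imwrite('pics/c5.png',c[:,:,::-1])
E
```

```text
clock: 31.2
tool_pos: [484.6, 265.7, 286.8]
tcp_rot: [0.0, 0.684, 0.729, 0.0]
wrist_force: [1.2, 0.5, -1.0]
gripper_width: 84.8
gripper_force: 0.0
clock: 31.5
tool_pos: [484.7, 266.4, 284.0]
tcp_rot: [-0.0, 0.685, 0.729, -0.001]
wrist_force: [-0.3, 0.2, -0.0]
gripper_width: 84.9
gripper_force: 0.0
```

View pics/c5.png

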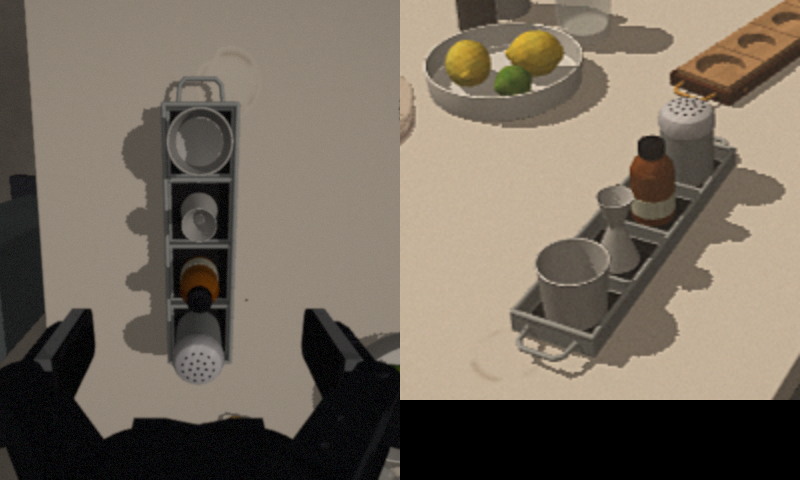

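All four pieces stand upright and central in their pockets, in reversed order. The tumbler is untouched and the gripper is clear.

```bash
python3 -c "
from bench import arm
print(arm.finish_job())"
```

```text
the job is handed in; nothing more can be done
None
```

Job handed in at about 32 s: the cup, jigger, bottle and tin stand upright in the service rack, left to right in reversed order, and the tumbler and the pink look-alike were left alone.

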